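# Start the loaded vial shaker

## Task

Start the shaker that carries the rack of vials: guide its black-knobbed lever out of the parking slot and through the zigzag gate, all the way to the end of the other slot, without forcing it hard against the gate's walls, and let go of it there. Leave the empty shaker's lever where it is and do not shift the rack of vials.

Things in the scene. Friction and masses are not known exactly. Their poses are not given: they have to be found in the camera images.
- gate: Pale metal gate plate of the fixed white shaker that bears the vials (278 by 170 by 64 mm; an identical empty one stands beside it). Origin on the bench under the shaker, z up. Plate top z 64 mm, x 24 to 136. Zigzag channel 26 mm wide, 24 deep, dark floor; middle line x, y: parking slot (48,46) to (48,0), crossing to (112,0), running slot to its end (112,-46). Slots go 13 mm past their end points. Yaw within 0.3 rad
- lever: Lever of the loaded shaker; origin: centre of its knob, an upright black cylinder, 26 mm across, 36 high, spanning 95 to 131 mm over the bench (the plate is at 64). It sits on a 10 mm steel stem in the channel: 8 mm play each side, solid walls. It only slides level, at about 2 N; cannot tilt, turn or lift; stays where left. Starts in the parking slot (y 28 to 50 mm in the gate's frame)
- spare_lever: Lever of the empty shaker (origin: centre of its knob), the same on the same gate, in its own parking slot. To be left alone
- vial_rack: Black rack, 88 (x) by 124 mm (y), with capped vials, 51 mm tall in all, 0.5 to 1 kg, loose on the loaded shaker's platform (the robot's side of the gate). Origin: centre of its underside, 66 mm over the bench, z up; caps' tops at 117 mm. Its edge is at least 51 mm from the axis of the lever

How it is judged:
By the outcome, as a careful person would: the job done as asked, in the order asked, and still so for the second after the job is handed in, with the robot touching nothing.
It also fails if it takes over 32 s, if anything falls off the work surface, if the arm or the gripper's body presses on something with over 40 N, if the wrist force passes 120 N, or if a joint passes its speed limit or range.

## Robot

A 7-joint arm with a two-finger parallel gripper is mounted at the origin on the work surface. World frame = base frame: x ahead of the robot, y to its left, z up, the work surface at z = 0. Lengths are in m, angles in rad, forces in N, time in s.
With the tool pointing down it reaches from about 0.425 to 0.875 m from the base axis. Payload 8.4 kg.
Tool frame: the origin (TCP) lies at the centre of the arm's flange, where the gripper is bolted on; the fingertips stand 173 mm ahead of it and the grasp point (between the pads) lies 155 mm ahead of it (manip.tip_reach is the distance from the TCP to the fingertips, in m); z points along the fingers, y is the direction in which the jaws open and shut (so a half turn about z gives the same grasp; the last joint's range is limited). The gripper opens to 85 mm and grips with 20 to 120 N. Pads are 22 mm wide; open, the fingers measure 114 mm over their backs; the gripper's body (76 mm by 85 mm) begins 54 mm behind the grasp point. The pads swing forward as they close: fully open they stand 13 mm farther back than shut.
Start: joints at [1.098, 0.333, 0.04, 1.465, -0.013, 1.343, -0.059], TCP at [0.237, -0.605, 0.405] pointing down, gripper open.
Joint ranges: [-2.58, 2.58], [-0.38, 2.09], [-1.3, 1.39], [0.25, 2.4], [-1.5, 4.64], [0.08, 2.09], [-2.65, 2.65]. Speed limits (rad/s): [2.22, 2.22, 2.79, 2.79, 3.14, 3.14, 3.14].

## Interface

Orientations are given as [roll, pitch, yaw] about the fixed x, y, z axes, in that order (R = Rz(yaw) Ry(pitch) Rx(roll)).
In Python, from bench import get_state, vision, order, manip gives the robot as it stands.
- The arm moves only by the shell command python3 -m handwheel 'ROWS' [FORCE]. ROWS is JSON, a list that holds one entry, the list of rows, each a list of 7 numbers: the shift along the tool's x, y, z each as a share of 30 mm, from -1 to 1, then the turn, a rotation vector about the tool's x, y, z each as a share of 6 degrees, from -1 to 1, then the gripper's target within -1 to 1 (shut at 1, half-way at 0, fully open at -1). A call has exactly 10 rows; each row shifts and turns the commanded pose from where the row before left it, along the tool's axes as they then stand; what a row does not reach is not made up. A row lasts 1/12 s, in which the tool goes at most 41.7 mm and 7.16 degrees, less where a joint would pass 70% of its speed; a pose out of reach is approached as far as the arm can. A call with a number of a shift or a turn outside -1 to 1 is refused whole. A call with a gripper value outside its range is refused whole. The fingers move at their own pace and stop on an object; FORCE is the grip in N (left out, the last holds). Time passes only in rows, so rows that do not move let the fingers close, or fill a call up. It gives the time, the measured TCP pose, the force and the opening at its end, in the units of the state.
- get_state(): the state, without advancing time (a new reading comes with each control period).
- vision.snapshot(name): name is "side" or "top"; returns a dict with "img" (480x640x3 uint8, red, green, blue), "range_z" (480x640 float32, m along the optical axis (not along the pixel's ray), 0 where there is no reading), "intrinsics" (3x3 intrinsics, pixels), "k1" (the pictures are not rectified: a ray, as slopes to the right and down, at radius r is drawn at 1 + k1 r^2 times it, then the intrinsics apply), "xyz" and "orientation" of the camera in the world. Camera axes: x right, y down, z forward; pixel columns grow to the right and rows downward; lengths in m; the calibration is good to about 2 mm. A picture is of the moment at which its call begins.
- order.finish_job(): hands the job in, once; it reports no verdict.
The state is a dict: "time_s": time; "joints": joint angles; "qd": joint speeds; "effort": joint torques, N m; "position": TCP position; "ee_rot": TCP orientation; "force": force on the tool from outside, world axes, zero at the start; "moment": the same for the moment, N m; "finger_gap": finger opening in m.
Only numpy, scipy, OpenCV 4.12 (cv2) and the standard library are available. Lean on these libraries where they do the work, as an engineer would, in place of code of your own. Each camera call takes 0.05 s, during which the arm holds its last target.

## Working session

There is one attempt and no reset: what is moved stays moved. The work goes in short steps, Python scripts to look and compute and a shell command to move; the robot and the scene stay as the last step left them, time stands still between calls to the robot, and variables do not carry over. Pictures are saved under pics/ and viewed, and the job is handed in when it is done.

```bash
mkdir -p pics; ls
python3 - <<'E'
from bench import get_state, vision, manip
import cv2, numpy as np, pickle
s=get_state(); print({k:np.round(v,3).tolist() for k,v in s.items()}, manip.tip_reach)
for n in("top","side"):
    d=vision.snapshot(n); pickle.dump(d,open(f'{n}0.pkl','wb'))
    cv2.imwrite(f'pics/{n}0.png',d['img'][:,:,::-1]); print(n,d['intrinsics'],d['k1'],d['xyz'],d['orientation'])
E
```

```text
pics
{'time_s': 0.0, 'joints': [1.098, 0.334, 0.04, 1.466, -0.013, 1.343, -0.058], 'qd': [-0.0, 0.0, -0.001, 0.001, -0.001, -0.001, 0.001], 'effort': [0.001, -65.857, 1.366, -40.558, 0.017, 0.013, -0.0], 'position': [0.237, -0.605, 0.404], 'ee_rot': [-3.14, 0.0, 0.374], 'force': [0.869, 0.032, 0.023], 'moment': [-0.009, 0.02, -0.005], 'finger_gap': 0.085} 0.1734
top [[471.2654574    0.         307.05899938]
 [  0.         471.2654574  243.59887315]
 [  0.           0.           1.        ]] 0.014230572247892221 [ 0.35004335 -0.00666423  0.74580156] [-2.94976622  0.02309408 -1.588543  ]
side [[526.86138063   0.         316.98081658]
 [  0.         526.86138063 247.45087158]
 [  0.           0.           1.        ]] -0.16026847518079648 [ 0.28104624 -0.49110514  0.6589477 ] [-2.38162458  0.00392561 -0.33841861]
```

View pics/top0.png

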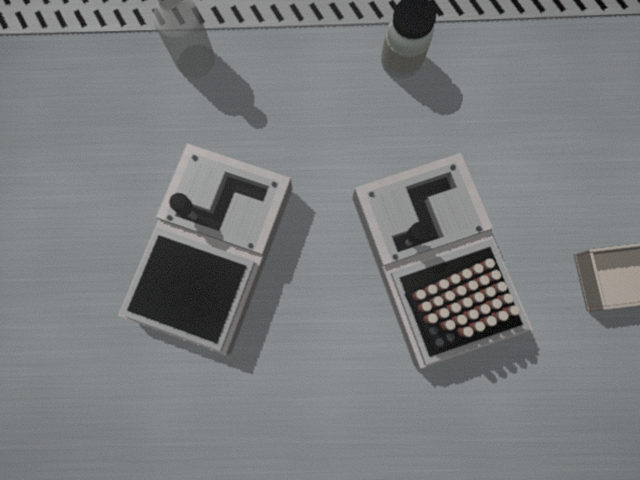

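View pics/side0.png

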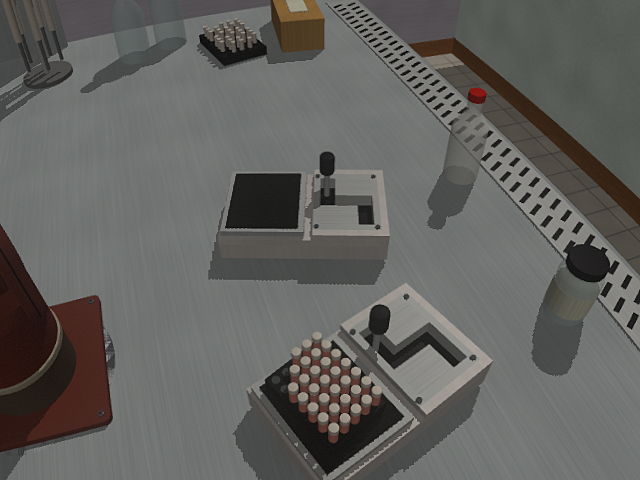

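The top view shows the loaded shaker on the right: its plate is around (425,210), the knob is near (418,232) and the rack is near (465,300). The empty shaker is on the left. Next I'll measure the plate, channel and knob by casting rays.

```bash
cat > h.py <<'E'
import numpy as np, cv2, pickle
from scipy.spatial.transform import Rotation as R
def ray(d,uv):
    uv=np.atleast_2d(np.array(uv,float)); K=d['intrinsics']
    p=(uv-[K[0,2],K[1,2]])/[K[0,0],K[1,1]]; q=p.copy()
    for _ in range(20): q=p/(1+d['k1']*(q**2).sum(1,keepdims=True))
    v=np.c_[q,np.ones(len(q))]
    return v@R.from_euler('xyz',d['orientation']).as_matrix().T
def onz(d,uv,z):
    v=ray(d,uv); c=np.array(d['xyz']); z=np.asarray(z)
    return c+v*((z-c[2])/v[:,2])[:,None]
def cloud(d):
    h,w=d['range_z'].shape; u,v=np.meshgrid(np.arange(w),np.arange(h))
    r=ray(d,np.c_[u.ravel(),v.ravel()])
    return (np.array(d['xyz'])+r*d['range_z'].reshape(-1,1)).reshape(h,w,3)
E
python3 - <<'E'
from h import *
for n,box in(("top",(340,130,550,380)),("side",(230,270,500,479))):
    d=pickle.load(open(n+'0.pkl','rb')); x0,y0,x1,y1=box
    im=d['img'][y0:y1,x0:x1,::-1]; s=min(800/(x1-x0),600/(y1-y0)); print(n,s)
    cv2.imwrite(f'pics/{n}0z.png',cv2.resize(im,None,fx=s,fy=s,interpolation=cv2.INTER_CUBIC))
    P=cloud(d)
    z=P[...,2]; roi=np.zeros(z.shape,bool); roi[y0:y1,x0:x1]=1
    ok=roi&(d['range_z']>0)
    print(np.histogram(z[ok],bins=np.arange(-.01,.16,.01)))
    m=ok&(z>.10)&(z<.14)
    nn,l,st,c=cv2.connectedComponentsWithStats(m.astype(np.uint8))
    for i in range(1,nn):
        if st[i,4]>15: q=P[l==i]; print(st[i],q.mean(0),q.min(0),q.max(0))
E
```

```text
top 2.4
(array([ 6015, 23502,   184,   204,   262,  1574,  2311, 11715,   100,
        2030,   794,   562,  2646,   163,   233,     0]), array([-0.01,  0.  ,  0.01,  0.02,  0.03,  0.04,  0.05,  0.06,  0.07,
        0.08,  0.09,  0.1 ,  0.11,  0.12,  0.13,  0.14,  0.15]))
[407 222  23  22 381] [ 0.48250698 -0.1428742   0.12676472] [ 0.47189087 -0.15751368  0.10030341] [ 0.49589817 -0.13239707  0.13466394]
[414 259  81  41 681] [ 0.42117895 -0.19050427  0.1151282 ] [ 0.39542988 -0.24249264  0.10003087] [ 0.44611439 -0.13764121  0.12093934]
[420 270  81  41 685] [ 0.40579376 -0.19732423  0.11528945] [ 0.3800305  -0.24980844  0.10005689] [ 0.43117306 -0.14407337  0.12106495]
[426 282  81  41 705] [ 0.39018837 -0.20344457  0.11521742] [ 0.36433934 -0.25611443  0.10005176] [ 0.41531581 -0.15077278  0.12169832]
[443 293  70  37 622] [ 0.37787423 -0.21734362  0.11513503] [ 0.35502016 -0.26237519  0.10008576] [ 0.40030001 -0.17267     0.12195895]
[460 305  60  31 530] [ 0.3655992  -0.23146714  0.11509296] [ 0.34697374 -0.26981542  0.10005025] [ 0.38458989 -0.19463011  0.12185633]
side 2.8708133971291865
(array([23376,  5457,   431,   453,  1054,  1690,  2783, 12468,   418,
        2081,  1056,  1283,  3325,   253,    75,     0]), array([-0.01,  0.  ,  0.01,  0.02,  0.03,  0.04,  0.05,  0.06,  0.07,
        0.08,  0.09,  0.1 ,  0.11,  0.12,  0.13,  0.14,  0.15]))
[368 305  22  29 508] [ 0.48075601 -0.15061304  0.12175567] [ 0.47019884 -0.15934267  0.10010307] [ 0.49514224 -0.1349591   0.13179987]
[ 288  332   95  107 4428] [ 0.39214242 -0.21069624  0.11243808] [ 0.344823   -0.27123608  0.10000137] [ 0.44617933 -0.13776573  0.11920652]
```

```bash
ls pics
```

```text
side0.png
side0z.png
top0.png
top0z.png
```

View pics/top0z.png

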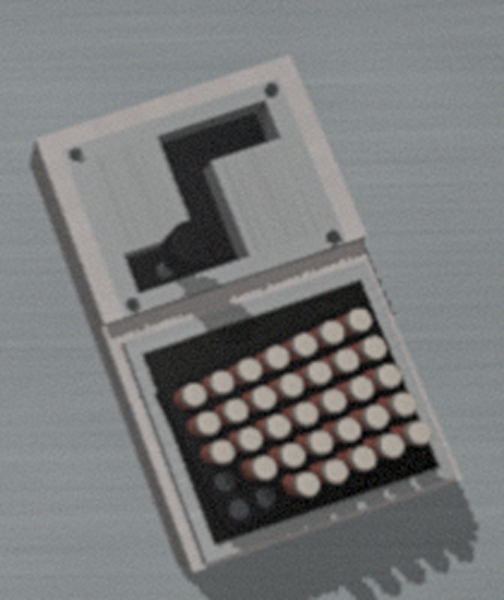

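View pics/side0z.png

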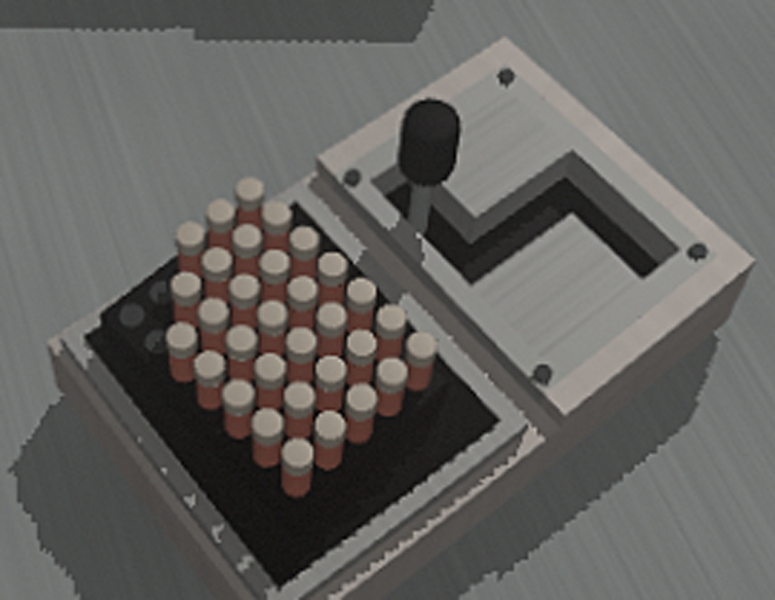

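```bash
cat > gate.py <<'E'
from h import *
T=[((162,137),(125,13)),((268,101),(125,-59)),((215,160),(99,-13)),((243,255),(35,-13)),((278,137),(99,-59)),((125,255),(61,59)),((138,290),(35,59))]
S=[((573,150),(125,13)),((575,212),(99,-13)),((680,250),(125,-59)),((645,277),(99,-59)),((470,283),(35,-13)),((475,215),(61,13))]
def fit(G,W):
    G=np.array(G)/1000;gc=G.mean(0);wc=W.mean(0)
    a=G-gc;b=W-wc; th=np.arctan2((a[:,0]*b[:,1]-a[:,1]*b[:,0]).sum(),(a*b).sum())
    r=np.array([[np.cos(th),-np.sin(th)],[np.sin(th),np.cos(th)]])
    return th,wc-r@gc,(G@r.T+wc-r@gc-W)*1e3
if __name__=='__main__':
    aw=[];ag=[]
    for n,L,o,s in(("top",T,(340,130),2.4),("side",S,(230,270),2.8708)):
        d=pickle.load(open(n+'0.pkl','rb'))
        uv=np.array([l[0] for l in L])/s+o
        W=onz(d,uv,.064)[:,:2]; g=[l[1] for l in L]
        th,t,e=fit(g,W); print(n,th,t); print(e.round(1).tolist()); aw.append(W);ag+=g
        scr={'top':[(76,154),(271,90),(333,237),(133,303)],'side':[(352,178),(506,77),(697,251),(542,374)]}[n]
        Q=onz(d,np.array(scr)/s+o,.064)[:,:2]; print('screws',Q.round(4).tolist())
        r=np.array([[np.cos(th),-np.sin(th)],[np.sin(th),np.cos(th)]]);print(((Q-t)@r*1e3).round(1).tolist())
        # knob top
        kn={'top':(190,240),'side':(430,115)}[n]
        k=onz(d,np.array([kn])/s+o,.131)[0,:2]; print('knob top',k,((k-t)@r*1e3).round(1))
    W=np.vstack(aw);th,t,e=fit(ag,W);print('both',th,t,e.round(1).tolist())
    r=np.array([[np.cos(th),-np.sin(th)],[np.sin(th),np.cos(th)]])
    # knob: closest intersection of rays through knob centre
E
python3 gate.py
python3 - <<'E'
from h import *
for n in('top','side'):
    d=pickle.load(open(n+'0.pkl','rb'));P=cloud(d)
    x0,y0,x1,y1=(405,220,432,246) if n=='top' else (366,303,392,335)
    z=P[...,2];m=np.zeros(z.shape,bool);m[y0:y1,x0:x1]=1
    m&=(z>.124)&(z<.137); q=P[m];print(n,len(q),np.median(q,0),q.min(0),q.max(0))
    g=d['img'].max(2); print(g[y0:y1:2,x0:x1:2])
E
```

```text
top 0.289280456719448 [ 0.45113595 -0.19143426]
[[1.5, 2.2], [0.2, 0.6], [-0.3, 1.7], [-1.0, -3.6], [-1.0, -2.5], [1.8, 1.1], [-1.2, 0.4]]
screws [[0.5561, -0.0915], [0.5947, -0.2153], [0.4993, -0.2457], [0.4611, -0.1219]]
[[129.1, 65.9], [130.8, -63.8], [30.7, -65.7], [29.4, 63.8]]
knob top [ 0.48479781 -0.14382105] [45.8 36. ]
side 0.294769254628408 [ 0.45115718 -0.19185526]
[[1.0, 0.9], [-0.8, 0.6], [1.1, 0.0], [-1.5, -0.7], [0.2, -0.5], [0.1, -0.4]]
screws [[0.4596, -0.1225], [0.5549, -0.0924], [0.5941, -0.2154], [0.4987, -0.2459]]
[[28.2, 63.9], [128.2, 65.1], [129.9, -64.0], [29.8, -65.5]]
knob top [ 0.48367941 -0.14494456] [44.7 35.4]
both 0.2911348741037553 [ 0.45115527 -0.1915531 ] [[1.4, 2.3], [0.3, 0.7], [-0.3, 1.8], [-0.9, -3.6], [-1.0, -2.4], [1.7, 1.1], [-1.3, 0.4], [1.2, 0.8], [-0.8, 0.5], [1.0, -0.2], [-1.6, -0.8], [0.2, -0.3], [0.2, -0.3]]
top 294 [ 0.48344517 -0.14424903  0.13142133] [ 0.47216684 -0.15751368  0.12406469] [ 0.49589817 -0.13274133  0.13466394]
[[143 148 146 144 146 149 137  61  44  42  38  37  37  46]
 [142 145 144 150 142 114  79  47  37  39  34  45 
[... 962 characters left out ...]
23  38  37  40  41  41  42  41  40 149]
 [152 159  87  32  37  39  40  42  42  44  44  36 139]
 [152 160  56  31  38  38  37  41  40  40  43  39 111]
 [151 162  37  33  36  38  37  37  38  42  41  37  89]
 [152 149  26  29  36  33  35  39  38  41  36  25 129]
 [137 151  19  30  31  31  32  32  32  34  32  23 152]
 [139 121  26  30  32  29  31  34  31  28  33  19 149]
 [139  97  28  32  31  32  32  34  33  32  32  15 145]
 [142  87  28  29  31  30  32  31  33  34  30  27 145]
 [127  68  27  31  33  31  31  33  30  33  31  91 141]
 [ 68  77  28  32  31  32  32  30  32  34  22 139 142]
 [ 74  75  69  29  30  30  32  31  31  26  96 143 138]
 [ 73  77  67  42  32  31  28  28  25 132 147 137 137]]
```

Both views agree on the gate frame. The screws are symmetric about (80,0) in that frame, which gives yaw ≈ 0.30 and origin ≈ (0.451, -0.192). The knob is at gate (46,36), inside its given range. I'll align the tool with the gate (tool x = gate x, tool y = gate -y) and approach from above.

```bash
python3 -m handwheel '[[[0,0,0,0,0,0.7,-1],[0.7,-0.7,0,0,0,0,-1],[0.7,-0.7,0,0,0,0,-1],[0.7,-0.7,0,0,0,0,-1],[0.7,-0.7,0,0,0,0,-1],[0.7,-0.7,0,0,0,0,-1],[0.7,-0.7,0,0,0,0,-1],[0.7,-0.7,0,0,0,0,-1],[0.7,-0.7,0,0,0,0,-1],[0.7,-0.7,0,0,0,0,-1]]]' 30
cat > rel.py <<'E'
from bench import get_state
import numpy as np
s=get_state();p=np.array(s['position']);th=.30;o=np.array([.4509,-.1924])
d=p[:2]-o;c,n=np.cos(th),np.sin(th)
print('t',s['time_s'],'gate mm',((c*d[0]+n*d[1])*1e3).round(1),((-n*d[0]+c*d[1])*1e3).round(1),'z',p[2].round(4),'rot',np.round(s['ee_rot'],3),'gap',round(s['finger_gap'],4))
f=s['force'];print('F gate',np.round([c*f[0]+n*f[1],-n*f[0]+c*f[1],f[2]],1))
E
python3 rel.py
```

```text
time_s: 0.93
position: [0.3623, -0.3672, 0.4045]
ee_rot: [-3.141, 0.0, 0.3]
force: [1.1, -0.6, 0.5]
finger_gap: 0.0855
t 0.9333 gate mm -136.3 -140.8 z 0.4045 rot [-3.141  0.     0.3  ] gap 0.0855
F gate [ 0.9 -0.9  0.5]
```

```bash
python3 -m handwheel '[[[0.7,-0.7,0,0,0,0,-1],[0.7,-0.7,0,0,0,0,-1],[0.7,-0.7,0,0,0,0,-1],[0.7,-0.7,0,0,0,0,-1],[0.7,-0.7,0,0,0,0,-1],[0.7,-0.7,0,0,0,0,-1],[0.7,-0.7,0,0,0,0,-1],[0.5,-0.5,0,0,0,0,-1],[0,0,0,0,0,0,-1],[0,0,0,0,0,0,-1]]]'
python3 rel.py
```

```text
time_s: 1.77
position: [0.469, -0.1649, 0.4045]
ee_rot: [-3.141, 0.0, 0.303]
force: [-0.9, 0.0, -1.0]
finger_gap: 0.0852
t 1.7667 gate mm 25.4 20.9 z 0.4045 rot [-3.141  0.     0.303] gap 0.0852
F gate [-0.9  0.3 -1. ]
```

```bash
python3 -m handwheel '[[[0.69,-0.5,0,0,0,0,-1],[0,0,0.5,0,0,0,-1],[0,0,0.5,0,0,0,-1],[0,0,0.5,0,0,0,-1],[0,0,0.5,0,0,0,-1],[0,0,0,0,0,0,-1],[0,0,0,0,0,0,-1],[0,0,0,0,0,0,-1],[0,0,0,0,0,0,-1],[0,0,0,0,0,0,-1]]]'
python3 rel.py
python3 - <<'E'
from bench import vision
import cv2
for n in('top','side'):
    d=vision.snapshot(n); im=d['img'][:,:,::-1]
    im=im[130:330,330:550] if n=='top' else im[200:440,260:520]
    cv2.imwrite(f'pics/{n}1.png',cv2.resize(im,None,fx=2.4,fy=2.4))
E
```

```text
time_s: 2.6
position: [0.4842, -0.1458, 0.3457]
ee_rot: [3.141, -0.001, 0.3]
force: [-0.2, -0.2, 0.1]
finger_gap: 0.0853
t 2.6 gate mm 45.6 34.7 z 0.3457 rot [ 3.141e+00 -1.000e-03  3.000e-01] gap 0.0853
F gate [-0.2 -0.1  0.1]
```

View pics/side1.png

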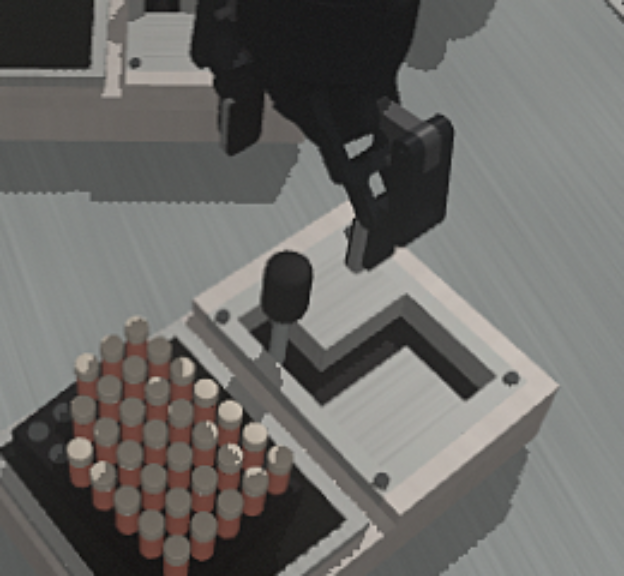

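View pics/top1.png

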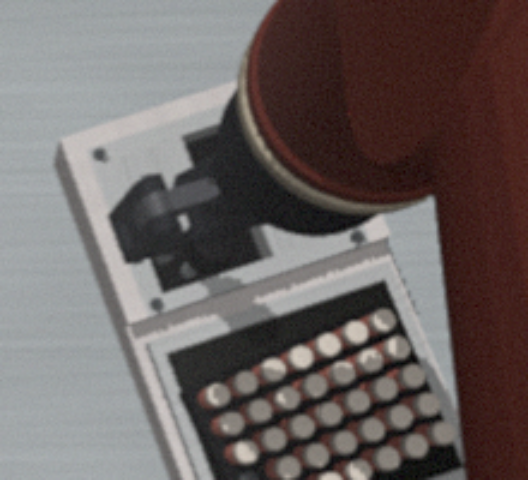

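The fingers straddle the knob along gate y. In the side view they are at (230,130) and (375,230) with the knob at (287,285) below them, and the rack is clear of both. Now I'll descend.

```bash
python3 -m handwheel '[[[0,0,0.4,0,0,0,-1],[0,0,0.4,0,0,0,-1],[0,0,0.4,0,0,0,-1],[0,0,0.4,0,0,0,-1],[0,0,0.4,0,0,0,-1],[0,0,0.3,0,0,0,-1],[0,0,0.2,0,0,0,-1],[0,0,0,0,0,0,-1],[0,0,0,0,0,0,-1],[0,0,0,0,0,0,-1]]]'
python3 rel.py
python3 - <<'E'
from bench import vision
import cv2
for n in('side',):
    d=vision.snapshot(n); im=d['img'][:,:,::-1]
    im=im[200:440,260:520]
    cv2.imwrite(f'pics/{n}2.png',cv2.resize(im,None,fx=2.4,fy=2.4))
E
```

```text
time_s: 3.53
position: [0.4843, -0.1455, 0.2702]
ee_rot: [3.141, -0.001, 0.301]
force: [-0.1, 0.9, -0.0]
finger_gap: 0.0854
t 3.5333 gate mm 45.8 34.9 z 0.2702 rot [ 3.141e+00 -1.000e-03  3.010e-01] gap 0.0854
F gate [ 0.2  0.9 -0. ]
```

View pics/side2.png

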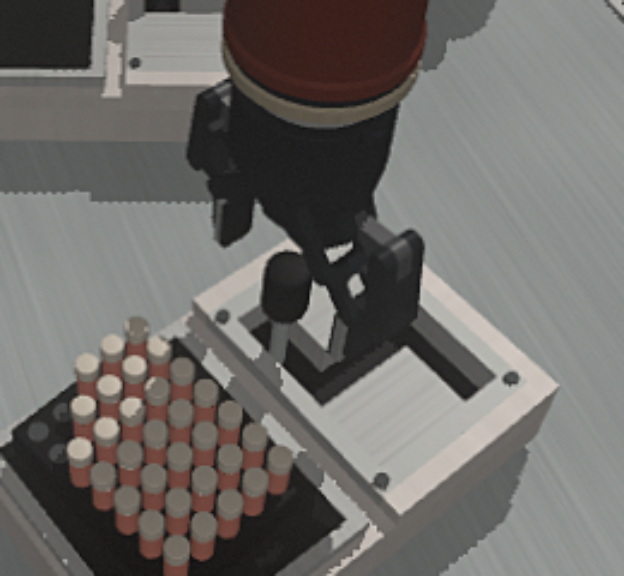

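Run:
```python
from h import *
d=pickle.load(open('side0.pkl','rb'))
Rm=R.from_euler('xyz',d['orientation'])
def pr(p):
    c=Rm.inv().apply(np.array(p)-d['xyz']); q=c[:2]/c[2]; q=q*(1+d['k1']*(q@q)); K=d['intrinsics']
    return q*K[0,0]+K[:2,2]
c,s=np.cos(.3),np.sin(.3)
for gy in(-.0425,0,.0425):
  for gx in (-.011,.011):
    for z in (.11,.131):
      print(gy,gx,z,(pr([.4843+c*gx-s*gy,-.1455+s*gx+c*gy,z])-[260,200])*2.4)
print((pr([.4843,-.1455,.113])-[260,200])*2.4)
```

```text
-0.0425 -0.011 0.11 [323.72482452 352.76326248]
-0.0425 -0.011 0.131 [328.28506725 329.80229833]
-0.0425 0.011 0.11 [355.13789951 330.98213448]
-0.0425 0.011 0.131 [360.38426075 307.78449542]
0 -0.011 0.11 [269.88467182 298.53278637]
0 -0.011 0.131 [272.9496861  274.94836889]
0 0.011 0.11 [301.07856868 278.18851588]
0 0.011 0.131 [304.82596639 254.42873797]
0.0425 -0.011 0.11 [219.2354834  247.45914989]
0.0425 -0.011 0.131 [220.99488265 223.41525259]
0.0425 0.011 0.11 [250.13546567 228.43390126]
0.0425 0.011 0.131 [252.56664155 204.26505996]
[286.07209423 284.98450893]
```

The projected grasp point is (286,285) and the knob is seen at (287,285), so they match. Closing gently.

```bash
python3 -m handwheel '[[[0,0,0,0,0,0,1],[0,0,0,0,0,0,1],[0,0,0,0,0,0,1],[0,0,0,0,0,0,1],[0,0,0,0,0,0,1],[0,0,0,0,0,0,1],[0,0,0,0,0,0,1],[0,0,0,0,0,0,1],[0,0,0,0,0,0,1],[0,0,0,0,0,0,1]]]' 25
python3 rel.py
python3 - <<'E'
from bench import vision
import cv2
for n in('side',):
    d=vision.snapshot(n); im=d['img'][:,:,::-1]
    im=im[200:440,260:520]
    cv2.imwrite(f'pics/{n}3.png',cv2.resize(im,None,fx=2.4,fy=2.4))
E
```

```text
time_s: 4.42
position: [0.4841, -0.1454, 0.2699]
ee_rot: [3.142, -0.0, 0.301]
force: [-0.7, 0.1, 4.0]
finger_gap: 0.0252
t 4.4167 gate mm 45.6 35.0 z 0.2699 rot [ 3.142 -0.     0.301] gap 0.0252
F gate [-0.6  0.3  4. ]
```

View pics/side3.png

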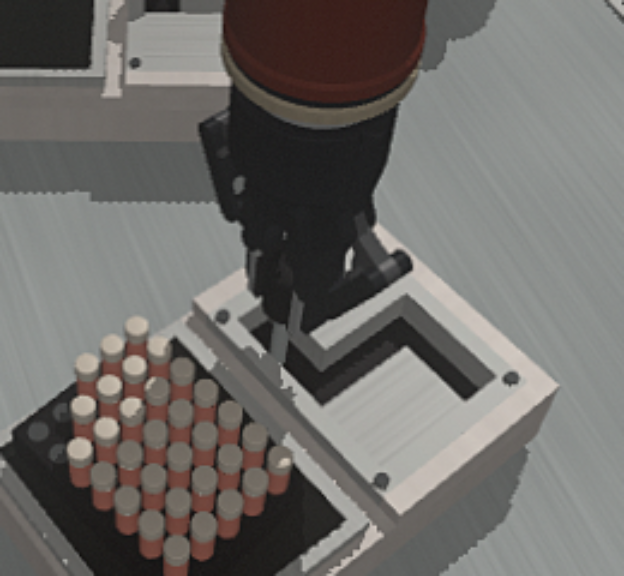

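Gripped: the gap is 25 mm on the 26 mm knob. Now I'll slide along the parking slot to gate (48,0).

```bash
python3 -m handwheel '[[[0.04,0.1,0,0,0,0,1],[0.04,0.15,0,0,0,0,1],[0,0.2,0,0,0,0,1],[0,0.2,0,0,0,0,1],[0,0.2,0,0,0,0,1],[0,0.15,0,0,0,0,1],[0,0.1,0,0,0,0,1],[0,0.05,0,0,0,0,1],[0,0,0,0,0,0,1],[0,0,0,0,0,0,1]]]'
python3 rel.py
```

```text
time_s: 5.3
position: [0.4967, -0.178, 0.2699]
ee_rot: [3.141, -0.0, 0.3]
force: [0.6, -1.8, 3.7]
finger_gap: 0.0254
t 5.3 gate mm 48.0 0.2 z 0.2699 rot [ 3.141 -0.     0.3  ] gap 0.0254
F gate [ 0.  -1.9  3.7]
```

```bash
python3 -m handwheel '[[[0.1,0,0,0,0,0,1],[0.15,0,0,0,0,0,1],[0.2,0,0,0,0,0,1],[0.2,0,0,0,0,0,1],[0.2,0,0,0,0,0,1],[0.15,0,0,0,0,0,1],[0.05,0,0,0,0,0,1],[0,0,0,0,0,0,1],[0,0,0,0,0,0,1],[0,0,0,0,0,0,1]]]'
python3 rel.py
python3 - <<'E'
from bench import vision
import cv2
for n in('side',):
    d=vision.snapshot(n); im=d['img'][:,:,::-1]
    im=im[200:440,260:520]
    cv2.imwrite(f'pics/{n}4.png',cv2.resize(im,None,fx=2.4,fy=2.4))
E
```

```text
time_s: 6.13
position: [0.5271, -0.1681, 0.2698]
ee_rot: [3.142, -0.001, 0.301]
force: [0.7, 0.4, 4.3]
finger_gap: 0.0251
t 6.1333 gate mm 80.0 0.7 z 0.2698 rot [ 3.142e+00 -1.000e-03  3.010e-01] gap 0.0251
F gate [0.8 0.2 4.3]
```

View pics/side4.png

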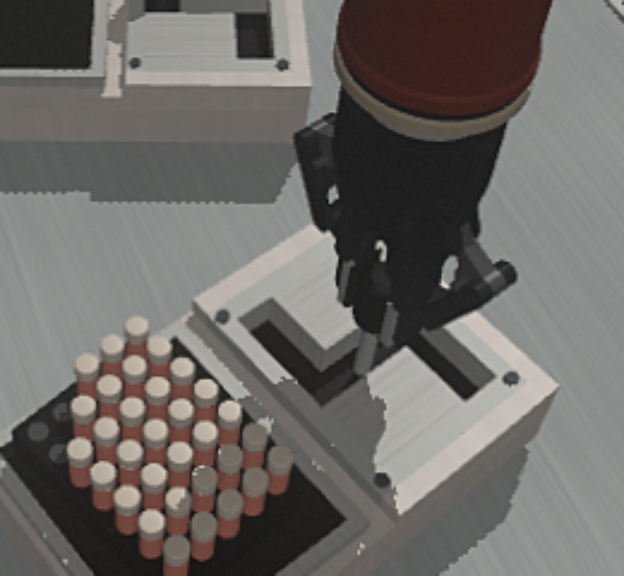

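The lever is in the crossing, with its stem at (368,350) in the zoomed side view, and the forces are only friction-sized. Continuing to x = 112.

```bash
python3 -m handwheel '[[[0.1,0.02,0,0,0,0,1],[0.15,0,0,0,0,0,1],[0.2,0,0,0,0,0,1],[0.2,0,0,0,0,0,1],[0.2,0,0,0,0,0,1],[0.15,0,0,0,0,0,1],[0.05,0,0,0,0,0,1],[0,0,0,0,0,0,1],[0,0,0,0,0,0,1],[0,0,0,0,0,0,1]]]'
python3 rel.py
```

```text
time_s: 7.02
position: [0.5572, -0.1592, 0.2697]
ee_rot: [-3.141, -0.0, 0.301]
force: [1.2, 0.3, 4.9]
finger_gap: 0.025
t 7.0167 gate mm 111.3 0.3 z 0.2697 rot [-3.141 -0.     0.301] gap 0.025
F gate [ 1.3 -0.1  4.9]
```

```bash
python3 -m handwheel '[[[0.02,0.1,0,0,0,0,1],[0,0.2,0,0,0,0,1],[0,0.25,0,0,0,0,1],[0,0.25,0,0,0,0,1],[0,0.25,0,0,0,0,1],[0,0.2,0,0,0,0,1],[0,0.15,0,0,0,0,1],[0,0.1,0,0,0,0,1],[0,0,0,0,0,0,1],[0,0,0,0,0,0,1]]]'
python3 rel.py
python3 - <<'E'
from bench import vision
import cv2
for n in('side',):
    d=vision.snapshot(n); im=d['img'][:,:,::-1]
    im=im[200:440,260:520]
    cv2.imwrite(f'pics/{n}5.png',cv2.resize(im,None,fx=2.4,fy=2.4))
E
```

```text
time_s: 7.85
position: [0.5708, -0.203, 0.2698]
ee_rot: [3.141, -0.0, 0.3]
force: [0.8, -1.1, 2.7]
finger_gap: 0.0253
t 7.85 gate mm 111.4 -45.5 z 0.2698 rot [ 3.141 -0.     0.3  ] gap 0.0253
F gate [ 0.5 -1.3  2.7]
```

View pics/side5.png

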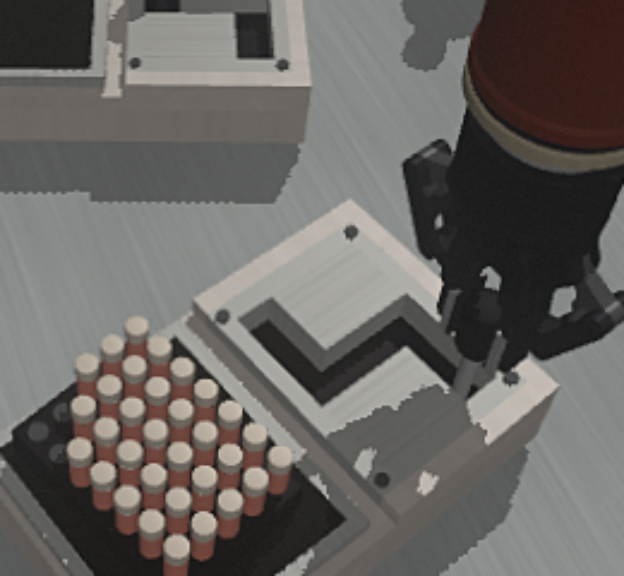

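The lever is in the running slot at y = -45.5. I'll nudge it a few mm further; the wall contact would be at -54.

```bash
python3 -m handwheel '[[[0,0.06,0,0,0,0,1],[0,0.06,0,0,0,0,1],[0,0.02,0,0,0,0,1],[0,0,0,0,0,0,1],[0,0,0,0,0,0,1],[0,0,0,0,0,0,1],[0,0,0,0,0,0,1],[0,0,0,0,0,0,1],[0,0,0,0,0,0,1],[0,0,0,0,0,0,1]]]'
python3 rel.py
```

```text
time_s: 8.73
position: [0.572, -0.2064, 0.2697]
ee_rot: [-3.141, 0.0, 0.301]
force: [0.0, 1.3, 1.9]
finger_gap: 0.0254
t 8.7333 gate mm 111.6 -49.2 z 0.2697 rot [-3.141  0.     0.301] gap 0.0254
F gate [0.4 1.2 1.9]
```

```bash
python3 -m handwheel '[[[0,0,0,0,0,0,-1],[0,0,0,0,0,0,-1],[0,0,0,0,0,0,-1],[0,0,0,0,0,0,-1],[0,0,0,0,0,0,-1],[0,0,0,0,0,0,-1],[0,0,0,0,0,0,-1],[0,0,0,0,0,0,-1],[0,0,0,0,0,0,-1],[0,0,0,0,0,0,-1]]]'
python3 rel.py
```

```text
time_s: 9.57
position: [0.572, -0.2065, 0.2697]
ee_rot: [-3.142, 0.0, 0.3]
force: [-0.5, 0.0, 0.3]
finger_gap: 0.0855
t 9.5667 gate mm 111.6 -49.3 z 0.2697 rot [-3.142  0.     0.3  ] gap 0.0855
F gate [-0.4  0.2  0.3]
```

```bash
python3 -m handwheel '[[[0,0,-0.3,0,0,0,-1],[0,0,-0.5,0,0,0,-1],[0,0,-0.6,0,0,0,-1],[0,0,-0.6,0,0,0,-1],[0,0,-0.6,0,0,0,-1],[0,0,-0.6,0,0,0,-1],[0,0,-0.5,0,0,0,-1],[0,0,-0.3,0,0,0,-1],[0,0,0,0,0,0,-1],[0,0,0,0,0,0,-1]]]'
python3 -m handwheel '[[[0.3,0.3,0,0,0,0,-1],[0.4,0.4,0,0,0,0,-1],[0.5,0.5,0,0,0,0,-1],[0.5,0.5,0,0,0,0,-1],[0.5,0.5,0,0,0,0,-1],[0.4,0.4,0,0,0,0,-1],[0.3,0.3,0,0,0,0,-1],[0,0,0,0,0,0,-1],[0,0,0,0,0,0,-1],[0,0,0,0,0,0,-1]]]'
python3 rel.py
python3 - <<'E'
from bench import vision
import cv2,pickle
for n in('top','side'):
    d=vision.snapshot(n); pickle.dump(d,open(n+'9.pkl','wb')); im=d['img'][:,:,::-1]
    cv2.imwrite(f'pics/{n}9.png',im)
E
```

```text
time_s: 10.4
position: [0.572, -0.2065, 0.3899]
ee_rot: [3.141, -0.0, 0.3]
force: [-0.4, -0.2, -0.8]
finger_gap: 0.0854
time_s: 11.23
position: [0.6805, -0.2634, 0.3887]
ee_rot: [-3.14, 0.001, 0.301]
force: [-0.3, -0.2, 0.6]
finger_gap: 0.0853
t 11.2333 gate mm 198.3 -135.6 z 0.3887 rot [-3.14e+00  1.00e-03  3.01e-01] gap 0.0853
F gate [-0.4 -0.1  0.6]
```

View pics/side9.png

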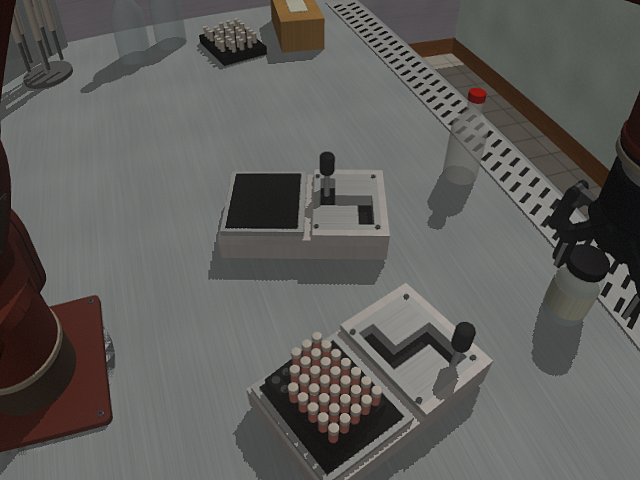

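View pics/top9.png

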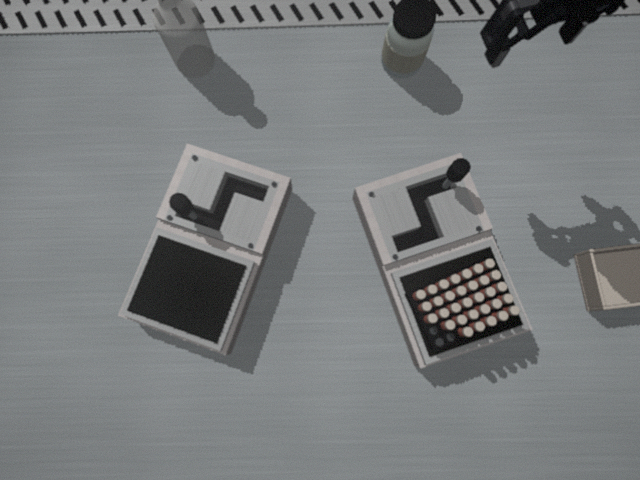

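The lever now stands at the end of the running slot: its knob is at (464,335) in the side view and (458,168) in the top view. The rack and the spare lever look unchanged. One numeric check before handing in.

Run:
```python
from h import *
c,s=np.cos(.3),np.sin(.3);o=np.array([.4509,-.1924])
def g(p): d=p-o; return (np.c_[c*d[...,0]+s*d[...,1],-s*d[...,0]+c*d[...,1]]*1e3).round(1)
for n,b,v,sp in(('top',(445,155,475,185),(410,255,530,340),(120,140,300,360)),('side',(450,318,480,352),(255,325,400,450),(215,145,390,265))):
    a=pickle.load(open(n+'0.pkl','rb'));d=pickle.load(open(n+'9.pkl','rb'));P=cloud(d)
    x0,y0,x1,y1=b; q=P[y0:y1,x0:x1].reshape(-1,3); q=q[(q[:,2]>.122)&(q[:,2]<.138)]
    mid=(q.min(0)+q.max(0))/2; print(n,len(q),'knob gate',g(mid[:2]),g(np.median(q,0)[:2]))
    mk=d['img'][y0:y1,x0:x1].max(2)<60
    for nm,(x0,y0,x1,y1) in(('rack',v),('spare',sp)):
        A=a['img'][y0:y1,x0:x1].mean(2).astype(np.float32);B=d['img'][y0:y1,x0:x1].mean(2).astype(np.float32)
        print(nm,'shift px',cv2.phaseCorrelate(A,B),'mean abs',np.abs(A-B).mean())
```

```text
top 301 knob gate [[111.8 -48.6]] [[110.8 -47.3]]
rack shift px ((0.09355276776818755, 0.0707722392821637), 0.9629989014731513) mean abs 4.197647
spare shift px ((0.017020873133986925, 0.5133542267510336), 1.0381046270676602) mean abs 2.8887625
side 316 knob gate [[110.6 -50. ]] [[108.3 -50.8]]
rack shift px ((0.012737533040763083, 0.43187517166262523), 0.8552763780721029) mean abs 2.7863355
spare shift px ((0.004816548284097166, 0.0017378104785876758), 0.9972248186888518) mean abs 1.0534127
```

```bash
python3 -c "
from bench import order
print(order.finish_job())"
```

```text
the job is handed in; nothing more can be done
None
```

The loaded shaker's lever is now at the end of its running slot, and I've released it and handed the job in at about 11.3 s.

I gripped the knob at 25 N, with the jaws along the gate's y axis. I guided it along the zigzag from gate (46,36) to (48,0), (112,0) and (112,-49) mm.

- **Lever position:** the last pictures put the knob at gate (112,-49) from the top camera and (111,-50) from the side. The running slot's end point is at y = -46, and the stem would only touch the wall at -54.
- **Forces:** readings taken after each move were about 2 N or less sideways, about what sliding the lever takes. Vertical force was at most 5 N. I did not record the force within each move.
- **Rack and spare lever:** both look unmoved. Comparing before and after pictures gave shifts between 0 and 0.5 px. The two cameras disagreed within that: the top view gave 0.5 px for the spare shaker and the side view 0, and the reverse held for the rack. I take this as image noise, since the gripper never came near the spare lever or touched the rack.
- **Robot:** it was clear of everything when I handed in.

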